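# Blow grinding dust off parts in a bail pail

### The arm

A 6-joint arm with a two-finger parallel gripper is mounted at the origin on the work surface. World frame = base frame: x ahead of the robot, y to its left, z up, the work surface at z = 0. Lengths are in m, angles in rad, forces in N, time in s.
With the tool pointing down it reaches from about 0.375 to 0.975 m from the base axis. Payload 3.8 kg.
Tool frame: the origin (TCP) lies at the very end of the fingers, on their centre line; the grasp point (between the pads) lies bot.hold_point_z behind it (bot.hold_point_z is the distance from the TCP to the grasp point, in m); z points along the fingers, y is the line along which they close (so a half turn about z gives the same grasp; the last joint's range is limited). The gripper opens to 85 mm and grips with 20 to 120 N. Pads are 22 mm wide; open, the fingers measure 114 mm over their backs; the gripper's body (76 mm by 85 mm) begins 54 mm behind the grasp point. The pads swing forward as they close: fully open they stand 13 mm farther back than shut.
Start: joints at [-1.306, 0.264, 1.604, -0, 1.274, -0.037], TCP at [0.201, -0.644, 0.21] pointing down, gripper open.
Joint ranges: [-2.63, 2.63], [-0.94, 2.18], [0.31, 2.57], [-1.31, 4.45], [0, 2.66], [-2.55, 2.55]. Speed limits (rad/s): [2.57, 2.57, 3.14, 3.14, 3.14, 3.14].

### API

Orientations are given as a rotation vector (axis times angle).
In Python, from workcell import bot, monitor, read_camera, camera_info, finish_job gives the robot as it stands (bot), with the cameras as plain functions, the job as plain functions and the readings (monitor).
- The arm moves only by the shell command python3 jog.py 'ROWS' [OPENING] [FORCE]. ROWS is a JSON list of rows, 1 to 5 of them, each an object with the fields dx, dy, dz (the shift in m), turn (a turn about the tool's z in rad); a field left out counts as zero; each row shifts and turns the commanded pose from where the row before left it, along the tool's axes as they then stand; what a row does not reach is not made up. A row lasts 1/8 s, in which the tool goes at most 0.0625 m and 0.188 rad, less where a joint would pass 70% of its speed; a pose out of reach is approached as far as the arm can. OPENING is the opening from 0.0 (shut) to 1.0 (fully open), set as the command begins (- or left out keeps the last). The fingers move at their own pace and stop on an object; FORCE is the grip in N (left out, the last holds). Time passes only in rows, so rows that do not move let the fingers close. It prints the time, the measured TCP pose, the force, the opening and the grip force at its end. Input that does not fit is refused with a message, and nothing moves.
- monitor.read_state(): the state, without advancing time (a new reading comes with each control period).
- read_camera(name): name is "scene" or "top"; returns the picture (420x560x3 uint8, red, green, blue); there is no depth.
- camera_info(name): a dict with "intrinsics" (3x3 intrinsics, pixels), "k1" (the pictures are not rectified: a ray, as slopes to the right and down, at radius r is drawn at 1 + k1 r^2 times it, then the intrinsics apply), "extrinsics" (4x4, takes a point from camera to world coordinates). Camera axes: x right, y down, z forward; pixel columns grow to the right and rows downward; lengths in m; the calibration is good to about 2 mm. A picture is of the moment at which its call begins. camera_info takes no time and is no camera call.
- finish_job(): hands the job in; it is judged then, once.
The state is a dict: "time": time; "q": joint angles; "joint_vel": joint speeds; "joint_torque": joint torques, N m; "tool_pos": TCP position; "tcp_rot": TCP orientation; "wrist_force": force on the tool from outside, world axes, zero at the start; "torque": the same for the moment, N m; "width": opening from 0.0 (shut) to 1.0 (fully open); "grip_force": force on a finger pad.
Only numpy, scipy, OpenCV 4.12 (cv2) and the standard library are available. Lean on these libraries where they do the work, as an engineer would, in place of code of your own. Each camera call takes 0.05 s, during which the arm holds its last target. There are 200 camera calls.

### The job

Put every ground steel part lying on the grinding plate into the pierced pail (leave the flap disc and the other shop tools where they are), raise its folded wire bail and carry the pail by the bail's red grip, upright, down into the blue blow-off pot; then let go of it. Turn the yellow air lever to the half-open mark and no further, leave the air on for about ten seconds, and shut it fully again. Lift the pail out by its bail and set it down, without dropping it, on the green-edged weld-ready mat with all the parts still in it; the air may be on only while the pail sits in the pot.

Things in the scene. Friction and masses are not known exactly. Their poses are not given: they have to be found in the camera images.
- pail: open round pail of pierced aluminium sheet, 75 mm high, 110 mm across at the bottom and 130 mm at the rim outside, wall 2.5 mm, floor 4 mm thick; about 0.3 kg, stands loose on the bench, open side up. Origin: centre of its underside; z up. The bail hinges on two ears on the rim at y = +71 and -71 mm, 66 mm above the underside
- bail (a joint): the pail's wire bail (wire 3 mm thick, a U 142 mm wide), hinged about the pail's y axis. 0 = folded level over the pail's -x side, grip 100 mm out from the pail's axis; pi/2 = upright, grip 166 mm above the pail's underside; pi = folded level over the +x side (range -0.12 to 3.26 rad). The ears are a little stiff (0.035 N m), so the bail stays where it is left
- bail_grip (a point): centre of the red plastic grip on the bail, a round bar 11 mm thick and 50 mm long, its length along the pail's y axis; 100 mm from the bail's hinge line. The grip spins freely on the wire. With the bail folded, the free gap between grip and pail is 29 mm
- bail_hinge (a point): middle of the bail's hinge line, on the pail's axis, 66 mm above its underside
- pot_floor (a point): centre of the floor inside the blue blow-off pot, a length of steel pipe fixed to a foot plate on the bench: inside diameter 154 mm, outside 164 mm, wall top 50 mm above this floor, floor 30 mm above the bench, open on top. Seated, the pail's rim stands 25 mm above the pot's wall
- valve (a joint): ball valve lever on the pot's air pipe, upright axis, rad: 0 = shut (a stop; lever square to the pipe, pointing to the robot, over a white mark), 0.785 (45 degrees) = half open (over the yellow mark of the index plate), 1.571 = full open (white mark, lever along the pipe, away from the pot). Opens anticlockwise seen from above; stiff (0.3 N m), stays where left
- valve_axis (a point): point on the lever's turning axis, 78 mm above the bench, 180 mm to the -y side of the pot's centre; its x and y axes are those of the station (fixed; x across the pipe, y along the pipe towards the pot)
- valve_grip (a point): place to hold the yellow lever sleeve, 80 mm from the turning axis; the sleeve is 14 mm wide, 14 mm high, from 45 to 110 mm from the axis, its mid-height 78 mm above the bench; this point's -x axis points outward along the lever
- plate: fixed black steel grinding plate on the bench, 260 x 270 mm (x, y), 5 mm thick; the ground parts lie on it. Origin: centre of its underside
- mat: fixed black rubber weld-ready mat with green edges, 170 x 170 mm, 4 mm thick; the pail must end standing on it. Origin: centre of its underside
- tube_a: ground steel part: stub of square tube 25 x 25 mm, 40 mm long (along its x axis), wall 2.5 mm, lying on one side, about 65 g. Origin: centre of its underside, 12.5 mm below the part's middle. May be absent
- tube_b: second square-tube stub, same as tube_a. May be absent
- bush_a: ground steel part: round weld bushing, 34 mm outside, 20 mm bore, 28 mm high, standing on end, about 100 g. Origin: centre of its underside, 14 mm below its middle; z along its bore. May be absent
- bush_b: second weld bushing, same as bush_a. May be absent
- nut_a: ground steel part: hexagonal nut, 30 mm across flats (flats face along its x axis and at 60 degree steps), 24 mm high, standing on end, about 75 g. Origin: centre of its underside, 12 mm below its middle; z up. May be absent
- nut_b: second hexagonal nut, same as nut_a. May be absent
- flap_disc: bystander: brown flap disc lying among the parts on the plate, 76 mm across, 9 mm thick. Not a part: leave it. Origin: centre of its underside
- magnet: bystander: red welding magnet, 95 x 75 mm, 16 mm high, ahead of the robot
- soapstone: bystander: thin aluminium marker holder, 140 mm long, 12 mm high
- clamp: bystander: blue C-clamp lying at the far side, 130 x 110 mm, 18 mm high

How it is judged:
On the way, in this order (a step that is already met when the one before it is completed fails the run):
1. every ground part that is present lies in the pail (horizontal distance between each of tube_a, tube_b, bush_a, bush_b, nut_a, nut_b and pail below 0.062 m and z of tube_a in the frame of pail between -0.002 and 0.07 m and z of tube_b in the frame of pail between -0.002 and 0.07 m and z of bush_a in the frame of pail between -0.002 and 0.07 m and z of bush_b in the frame of pail between -0.002 and 0.07 m and z of nut_a in the frame of pail between -0.002 and 0.07 m and z of nut_b in the frame of pail between -0.002 and 0.07 m), for 0.2 s.
2. the loaded pail is lifted by its raised bail, clear of the bench (all of step 1 and distance between the grasp point and bail_grip below 0.04 m and value of joint bail between 1.1 and 2.05 rad and height (world z) of pail above 0.05 m and angle between pail's own z axis and vertical below 0.4 rad), for 0.2 s.
3. the pail stands on the floor of the blow-off pot, let go, air shut (all of step 1 and horizontal distance between pail and pot_floor below 0.025 m and z of pail in the frame of pot_floor below 0.008 m and angle between pail's own z axis and vertical below 0.12 rad and distance between the grasp point and bail_grip above 0.05 m and value of joint valve below 0.08 rad), for 0.2 s.
4. the air lever stands at half open (45 degrees, within 6) for 8 s with the pail in the pot (horizontal distance between pail and pot_floor below 0.025 m and z of pail in the frame of pot_floor below 0.008 m and angle between pail's own z axis and vertical below 0.12 rad and value of joint valve between 0.6804 and 0.8904 rad), for 8 s.
5. the air is shut fully again (horizontal distance between pail and pot_floor below 0.025 m and z of pail in the frame of pot_floor below 0.008 m and angle between pail's own z axis and vertical below 0.12 rad and value of joint valve below 0.08 rad), for 0.2 s.
6. the pail is lifted out of the pot by its raised bail (all of step 1 and distance between the grasp point and bail_grip below 0.04 m and value of joint bail between 1.1 and 2.05 rad and z of pail in the frame of pot_floor above 0.055 m and angle between pail's own z axis and vertical below 0.4 rad), for 0.1 s.
At the end, for the whole second after the job is handed in: the pail stands upright and at rest on the weld-ready mat, its centre within 35 mm of the mat's centre, every part that is present inside it, and the air lever is shut (within 0.08 rad, 4.5 degrees) (all of step 1 and horizontal distance between pail and mat below 0.035 m and z of pail in the frame of mat below 0.009 m and angle between pail's own z axis and vertical below 0.08 rad and linear speed of pail below 0.02 m/s and value of joint valve below 0.08 rad); the robot touches nothing.
It fails at once if the air lever is opened (beyond 0.2 rad) while the pail is not in the pot (value of joint valve above 0.2 rad and (horizontal distance between pail and pot_floor above 0.03 m or z of pail in the frame of pot_floor above 0.02 m)).
It fails at once if the air lever is turned well past half open (beyond 55 degrees) (value of joint valve above 0.96 rad).
It fails at once if the pail is tipped by more than 40 degrees (angle between pail's own z axis and vertical above 0.7 rad).
It fails at once if the pail is dropped (falls faster than 0.7 m/s, not held by its bail) (linear speed of pail above 0.7 m/s and distance between the grasp point and bail_grip above 0.08 m).
It fails at once if a bystander is moved by more than 60 mm (distance of any of flap_disc, magnet, soapstone, clamp from where it was at the start of the episode above 0.06 m).
Of tube_a, tube_b, bush_a, bush_b, nut_a, nut_b only 3 to 5 are there at a start; the rules pass over those that are not, and their reading is None.
At some moment in a run one of tube_a, tube_b, bush_a, bush_b, nut_a, nut_b may be knocked a few centimetres aside while the robot is not near it.
It also fails if it takes over 192 s, if anything falls off the work surface, if the arm or the gripper's body presses on something with over 40 N, if the wrist force passes 120 N, or if a joint passes its speed limit or range.

## Working session

There is one attempt and no reset: what is moved stays moved. The work goes in short steps, Python scripts to look and compute and a shell command to move; the robot and the scene stay as the last step left them, time stands still between calls to the robot, and variables do not carry over. Pictures are saved under pics/ and viewed, at most 17 in all, crops included, and the job is handed in when it is done.

```bash
ls; mkdir -p pics
python3 - <<'E'
from workcell import bot, monitor, read_camera, camera_info, finish_job
import cv2
s=monitor.read_state();print(s['time'],s['tool_pos'],s['tcp_rot'],s['width'],bot.hold_point_z)
for n in('scene','top'):
    i=camera_info(n);print(n,i)
    cv2.imwrite(f'pics/{n}0.png',read_camera(n)[:,:,::-1])
E
```

```text
jog.py
pics
workcell.py
0.0 [ 0.20043656 -0.64372389  0.20855192] [-3.10367626e+00 -4.71945468e-01  4.02148160e-04] 0.9973242411455489 0.0187
scene {'intrinsics': array([[513.21807399,   0.        , 278.52201594],
       [  0.        , 513.21807399, 210.90930705],
       [  0.        ,   0.        ,   1.        ]]), 'k1': 0.05687234479372358, 'extrinsics': array([[-0.11764761,  0.69821275, -0.7061572 ,  1.47787878],
       [ 0.99303013,  0.07764211, -0.08867276,  0.13765179],
       [-0.00708491, -0.71166752, -0.70248071,  0.936812  ],
       [ 0.        ,  0.        ,  0.        ,  1.        ]])}
top {'intrinsics': array([[391.25937603,   0.        , 289.45160225],
       [  0.        , 391.25937603, 205.28889163],
       [  0.        ,   0.        ,   1.        ]]), 'k1': -0.09493040294839644, 'extrinsics': array([[-0.01125438, -0.99903689,  0.04241034,  0.555991  ],
       [-0.99989697,  0.01162173,  0.00842506,  0.01894301],
       [-0.00890983, -0.04231115, -0.99906475,  0.9495905 ],
       [ 0.        ,  0.        ,  0.        ,  1.        ]])}
```

View pics/scene0.png

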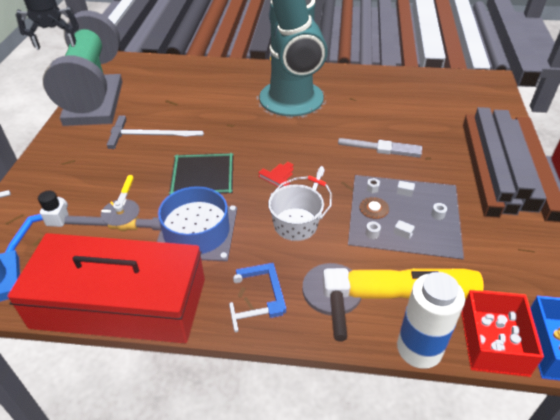

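View pics/top0.png

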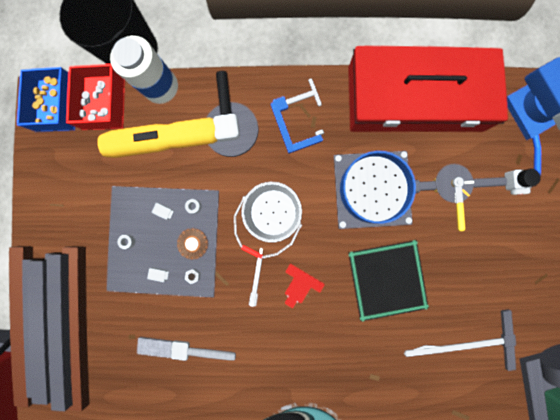

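The scene view shows the pail at about (297,212), the pot at (193,215), the lever at (127,187), the mat at (203,173) and the plate with parts at (405,213). The top view shows the pail at (273,211) with the red grip at (252,253), the pot at (377,187), the mat at (388,280), and the valve axis at (457,182) with the lever tip at (461,229). The parts are near (192,206), (124,242), (192,276), (162,211) and (158,275). I'll zoom in next.

```bash
cat > h.py <<'E'
import numpy as np, cv2
from scipy.spatial.transform import Rotation as R
from workcell import bot, monitor, read_camera, camera_info, finish_job
I={n:camera_info(n) for n in('scene','top')}
def ray(n,px):
    i=I[n];K=i['intrinsics'];E=i['extrinsics']
    D=np.array([i['k1'],0,0,0.])
    xd=np.array([(px[0]-K[0,2])/K[0,0],(px[1]-K[1,2])/K[1,1]]);x=xd.copy()
    for _ in range(30): x=xd/(1+i['k1']*(x@x))
    d=E[:3,:3]@np.array([*x,1]);return E[:3,3],d/np.linalg.norm(d)
def onz(n,px,z):
    o,d=ray(n,px);return o+d*(z-o[2])/d[2]
def tri(ps,pt):
    o1,d1=ray('scene',ps);o2,d2=ray('top',pt)
    t=np.linalg.lstsq(np.c_[d1,-d2],o2-o1,rcond=None)[0]
    a,b=o1+d1*t[0],o2+d2*t[1];return (a+b)/2,np.linalg.norm(a-b)
def proj(n,P):
    i=I[n];E=i['extrinsics'];K=i['intrinsics'];c=E[:3,:3].T@(np.array(P)-E[:3,3]);x=c[:2]/c[2]
    x=x*(1+i['k1']*(x@x));return K[0,0]*x+K[:2,2]
def snap(n,name):
    im=read_camera(n)[:,:,::-1].copy();cv2.imwrite(f'pics/{name}.png',im);return im
def st():
    s=monitor.read_state();r=R.from_rotvec(s['tcp_rot']).as_matrix()
    y=r[:,1];return s['time'],s['tool_pos'].round(4),np.degrees(np.arctan2(y[1],y[0])).round(1),r
E
python3 - <<'E'
from h import *
t=cv2.imread('pics/top0.png');s=cv2.imread('pics/scene0.png')
a=cv2.resize(t[170:310,100:310],None,fx=3.8,fy=3.8,interpolation=cv2.INTER_CUBIC);cv2.imwrite('pics/tz.png',a)
b=cv2.resize(s[150:260,250:470],None,fx=3.6,fy=3.6,interpolation=cv2.INTER_CUBIC);cv2.imwrite('pics/sz.png',b)
print(st())
E
```

```text
(0.1, array([ 0.2005, -0.6438,  0.2087]), np.float64(-72.7), array([[ 9.54798051e-01,  2.97254775e-01, -5.28752567e-04],
       [ 2.97255236e-01, -9.54796073e-01,  1.94527369e-03],
       [ 7.33910176e-05, -2.01451799e-03, -9.99997968e-01]]))
```

View pics/tz.png

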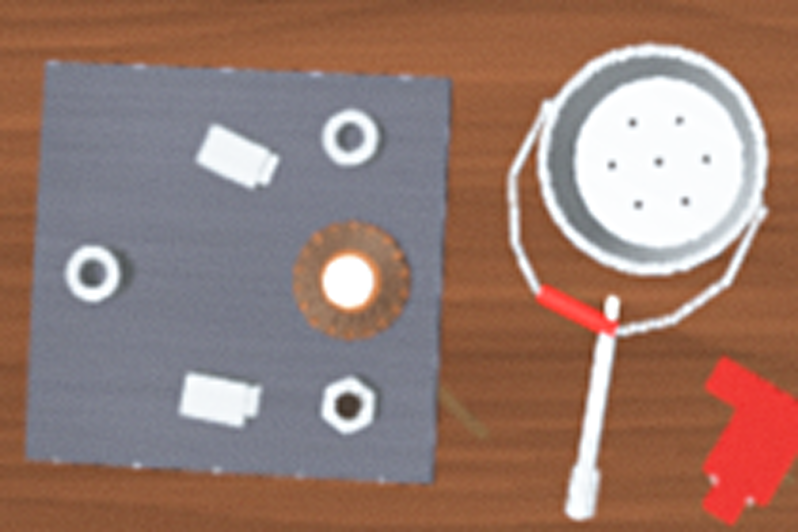

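View pics/sz.png

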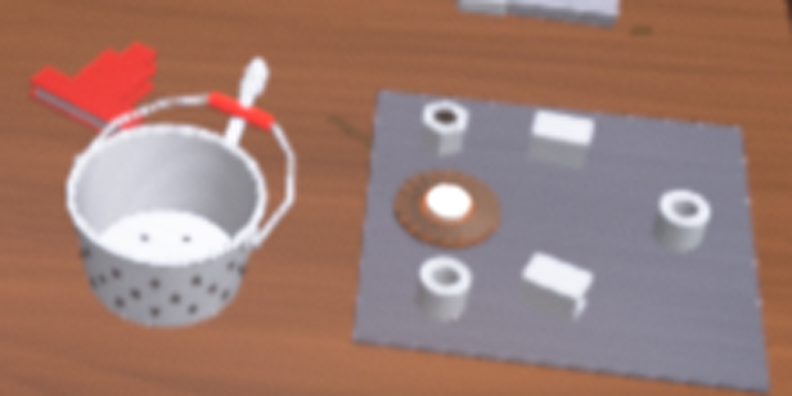

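The crops show five parts: bushes at zoomed top (350,137) and (93,272), a nut at (348,404), and tubes at (235,155) and (218,400). The red grip ends are at (540,292) and (615,328), and the pail rim centre is at (652,160). I'll measure these with masks in both views.

```bash
cat >> h.py <<'E'
def blobs(im,lo,hi,roi,amin=25,hsv=True):
    x0,y0,x1,y1=roi;c=im[y0:y1,x0:x1];m=cv2.inRange(cv2.cvtColor(c,cv2.COLOR_BGR2HSV) if hsv else c,lo,hi)
    cs,_=cv2.findContours(m,cv2.RETR_EXTERNAL,cv2.CHAIN_APPROX_NONE)
    return sorted([k+np.array([x0,y0]) for k in cs if cv2.contourArea(k)>=amin],key=lambda k:-cv2.contourArea(k))
E
python3 - <<'E'
from h import *
np.set_printoptions(precision=4,suppress=True)
t=cv2.imread('pics/top0.png');s=cv2.imread('pics/scene0.png')
for n,im,roi in(('top',t,(105,180,222,300)),('scene',s,(345,175,465,250))):
    print(n)
    for k in blobs(im,(0,0,195),(180,60,255),roi): 
        r=cv2.minAreaRect(k);print(np.array(r[0]),np.array(r[1]),r[2],cv2.contourArea(k))
print('red grip')
for n,im,roi in(('top',t,(236,240,266,262)),('scene',s,(300,170,330,190))):
    for k in blobs(im,(0,150,120),(8,255,255),roi,8)[:1]+blobs(im,(172,150,120),(180,255,255),roi,8)[:1]:print(n,np.array(cv2.minAreaRect(k)[0]),cv2.minAreaRect(k)[1:])
for nm,lo,hi,roi in(('pot',(100,120,60),(125,255,255),(320,140,430,240)),('mat',(55,80,60),(85,255,255),(340,230,440,330)),('lever',(22,150,120),(35,255,255),(440,170,490,240))):
    k=np.vstack(blobs(t,lo,hi,roi,8));print(nm,cv2.minEnclosingCircle(k),cv2.minAreaRect(k))
k=blobs(s,(22,150,120),(35,255,255),(100,165,150,220),8)
for j in k: print('lever scene',cv2.minAreaRect(j))
k=blobs(s,(100,120,60),(125,255,255),(150,180,240,260),8)[0];print('pot scene',cv2.boundingRect(k))
# pail rim
k=blobs(t,(0,0,120),(180,70,255),(240,175,310,246))[0];print('pail',cv2.minEnclosingCircle(k),cv2.fitEllipse(k))
E
```

```text
top
[157.4039 274.9808] [20.0038 11.1786] 11.309932708740234 186.5
[161.9 211.2] [19.6774 11.1803] 26.56505012512207 184.5
[191.5 205.5] [13. 13.] 90.0 141.0
[123.5 241.5] [13. 13.] 90.0 137.0
[191. 276.] [14. 12.] 90.0 131.5
[191.  243.5] [13. 12.] 90.0 120.0
scene
[405.3845 226.5686] [19.1669 10.8752] 32.7352294921875 132.5
[373.5 226. ] [10. 13.] 90.0 103.5
[406. 185.] [16.4738  7.0602] 11.309932708740234 96.0
[439.7 207.4] [13.5978  9.1706] 18.434947967529297 95.0
[374.5 205.5] [ 9. 11.] 90.0 80.5
[373.5 182. ] [ 8. 11.] 90.0 70.5
red grip
top [251.5 251.5] ((22.00055503845215, 6.4954023361206055), 24.775142669677734)
scene [316.2414 180.1035] ((18.382904052734375, 5.514871120452881), 23.198589324951172)
pot ((377.45074462890625, 187.790283203125), 37.85368728637695) ((377.5, 187.0), (72.0, 75.0), 90.0)
mat ((387.5, 280.0), 47.98186492919922) ((387.9300537109375, 280.0994873046875), (70.03569030761719, 68.40950775146484), 80.09581756591797)
lever ((461.0, 216.55555725097656), 13.592489242553711) ((460.29693603515625, 216.65736389160156), (27.00263214111328, 7.053457736968994), 85.91438293457031)
lever scene ((127.20689392089844, 183.48275756835938), (6.31364107131958, 18.569534301757812), 21.801406860351562)
pot scene (159, 186, 70, 67)
pail ((271.4615478515625, 215.93508911132812), 35.02180862426758) ((271.7158508300781, 212.46922302246094), (59.130828857421875, 65.23519897460938), 140.50338745117188)
```

Run:
```python
from h import *
np.set_printoptions(precision=4,suppress=True)
Z=lambda x,y:np.array([(x+.5)/3.8-.5+100,(y+.5)/3.8-.5+170])
S=lambda x,y:np.array([(x+.5)/3.6-.5+250,(y+.5)/3.6-.5+150])
L={'bushA':(Z(350,137),S(444,276),.033),'bushB':(Z(93,272),S(684,209),.033),'nut':(Z(348,404),S(445,119),.029),
'tube1':(Z(233,153),S(557,275),.030),'tube2':(Z(213,398),S(562,130),.030),
'grip':(Z(577,310),S(241,111),.066),'gripL':(Z(542,293),S(271,121),.066),'gripR':(Z(613,327),S(212,100),.066),
'rim':(Z(653,159),S(167,195),.075),'earL':(Z(546,105),S(259,238),.066),'earR':(Z(762,211),S(83,163),.066),
'lever':((460.9,216.5),(127.2,183.5),.085),'pot':((377.4,187.2),(193.5,211),.08),'mat':((387.8,280.1),(203,173),.004),'axis':((457.5,182.5),(125,207),.085)}
for k,(p,q,z) in L.items():print(k,tri(q,p),'top@',onz('top',p,z),'scene@',onz('scene',q,z))
def ang(a,b,z):
    A,B=onz('top',a,z),onz('top',b,z);return np.degrees(np.arctan2(B[1]-A[1],B[0]-A[0]))
print('grip dir',ang(Z(542,293),Z(613,327),.066),'tube1',ang(Z(213,130),Z(271,160),.03),'tube2',ang(Z(183,391),Z(255,404),.03), 'mat',ang((0,0),(1,np.tan(np.radians(-9.9))),0))
print('ears',ang(Z(546,105),Z(762,211),.066),'nut flats',ang(Z(323,395),Z(323,420),.03))
print('lever',ang((460.3,203),(461.5,231),.085))
```

```text
bushA (array([0.5967, 0.2575, 0.0329]), np.float64(0.00032686908298623104)) top@ [0.5967 0.2577 0.033 ] scene@ [0.5968 0.2574 0.033 ]
bushB (array([0.5136, 0.4226, 0.0331]), np.float64(0.00015977318854627111)) top@ [0.5136 0.4226 0.033 ] scene@ [0.5134 0.4227 0.033 ]
nut (array([0.4305, 0.2609, 0.0281]), np.float64(0.00042452418295333864)) top@ [0.4306 0.2608 0.029 ] scene@ [0.4316 0.2605 0.029 ]
tube1 (array([0.5875, 0.3322, 0.033 ]), np.float64(0.00036023892431671467)) top@ [0.5876 0.3331 0.03  ] scene@ [0.5844 0.3331 0.03  ]
tube2 (array([0.4345, 0.3457, 0.0292]), np.float64(0.0018055636387111008)) top@ [0.4344 0.3464 0.03  ] scene@ [0.4358 0.3447 0.03  ]
grip (array([0.4915, 0.1121, 0.0749]), np.float64(0.0002925984164283636)) top@ [0.4908 0.1132 0.066 ] scene@ [0.4813 0.1117 0.066 ]
gripL (array([0.5016, 0.1331, 0.0764]), np.float64(0.0009391112607648421)) top@ [0.5011 0.134  0.066 ] scene@ [0.4897 0.1335 0.066 ]
gripR (array([0.4813, 0.091 , 0.0744]), np.float64(0.0004914612828702439)) top@ [0.4805 0.0919 0.066 ] scene@ [0.4716 0.0903 0.066 ]
rim (array([0.5797, 0.0674, 0.0722]
[... 402 characters left out ...]
p.float64(0.0012504315974081587)) top@ [ 0.5631 -0.358   0.085 ] scene@ [ 0.5667 -0.3562  0.085 ]
pot (array([ 0.6319, -0.1732,  0.0724]), np.float64(0.0015089257624756368)) top@ [ 0.6311 -0.1708  0.08  ] scene@ [ 0.6392 -0.1713  0.08  ]
mat (array([ 0.4121, -0.2087,  0.0027]), np.float64(0.0008261171892369038)) top@ [ 0.4124 -0.2088  0.004 ] scene@ [ 0.4137 -0.2078  0.004 ]
axis (array([ 0.6392, -0.3472,  0.0775]), np.float64(0.015866560031189348)) top@ [ 0.6396 -0.3525  0.085 ] scene@ [ 0.6488 -0.334   0.085 ]
grip dir -115.98886667915204 tube1 -117.30443823993984 tube2 -99.89361540169739 mat -87.71862719617697
ears -116.75711309256286 nut flats 179.45001922910944
lever -179.02293168702946
```

```bash
cat >> h.py <<'E'
def go(x,y,z,yaw=None):
    "needed shift in tool axes from the measured pose, then turn"
    t,p,_,r=st();d=r.T@(np.array([x,y,z])-p);cy=np.arctan2(r[1,0],r[0,0])
    out=[round(float(v),4) for v in d]
    if yaw is not None: out.append(round(float((cy-np.radians(yaw)+np.pi)%(2*np.pi)-np.pi),3))
    print('t',round(t,2),'at',p,'yaw',np.degrees(cy).round(1),'need',out)
E
python3 jog.py '[{"dx":0.049, "dy":-0.031}, {"dx":0.049, "dy":-0.031}, {"dx":0.049, "dy":-0.031}, {"dx":0.049, "dy":-0.031}]' 0.7
python3 jog.py '[{"dx":0.049, "dy":-0.031}, {"dx":0.049, "dy":-0.031}, {"dx":0.049, "dy":-0.031}, {"dx":0.049, "dy":-0.031}]'
python3 jog.py '[{"turn":-0.16}, {"turn":-0.16}, {"turn":-0.16}, {"turn":-0.16}, {"turn":-0.16}]'
python3 -c "
from h import *
go(.4306,.2608,.1,63)"
```

```text
time: 0.6
tool_pos: [0.3517, -0.4661, 0.2093]
tcp_rot: [-3.105, -0.471, 0.0]
wrist_force: [0.4, -1.5, -0.4]
width: 0.7
grip_force: 0.0
time: 1.1
tool_pos: [0.5019, -0.2895, 0.2095]
tcp_rot: [-3.106, -0.472, 0.001]
wrist_force: [0.7, -0.6, 0.2]
width: 0.701
grip_force: 0.0
time: 1.72
tool_pos: [0.5008, -0.2909, 0.2092]
tcp_rot: [-2.671, -1.651, 0.001]
wrist_force: [0.5, -0.0, -0.7]
width: 0.702
grip_force: 0.0
t 1.73 at [ 0.5008 -0.2909  0.2092] yaw 63.4 need [0.4621, -0.3094, 0.1096, 0.008]
```

```bash
python3 jog.py '[{"dx":0.0513, "dy":-0.0344}, {"dx":0.0513, "dy":-0.0344}, {"dx":0.0513, "dy":-0.0344}, {"dx":0.0513, "dy":-0.0344}, {"dx":0.0513, "dy":-0.0344}]' 0.58
python3 jog.py '[{"dx":0.0514, "dy":-0.0344, "dz":0.01}, {"dx":0.0514, "dy":-0.0344, "dz":0.03}, {"dx":0.0514, "dy":-0.0344, "dz":0.03}, {"dx":0.0514, "dy":-0.0344, "dz":0.03}, {}]'
python3 -c "
from h import *
snap('top','n1');snap('scene','n1s')
go(.4306,.2608,.008,63)"
```

```text
time: 2.35
tool_pos: [0.4629, 0.0172, 0.2096]
tcp_rot: [-2.677, -1.644, -0.0]
wrist_force: [1.8, 0.3, 0.6]
width: 0.583
grip_force: 0.0
time: 2.98
tool_pos: [0.4328, 0.2463, 0.1151]
tcp_rot: [-2.671, -1.651, 0.009]
wrist_force: [-0.3, 0.1, -0.2]
width: 0.58
grip_force: 0.0
t 3.08 at [0.4352 0.2442 0.1174] yaw 63.3 need [0.013, -0.0115, 0.1094, 0.004]
```

```bash
python3 jog.py '[{"dx":0.013, "dy":-0.0115, "dz":0.03}, {"dz":0.035}, {"dz":0.03}, {"dz":0.0144}, {}]' 
python3 -c "
from h import *
go(.4306,.2608,.008,63)"
python3 jog.py '[{}, {}, {}, {}]' 0 50
```

```text
time: 3.7
tool_pos: [0.4316, 0.2597, 0.0085]
tcp_rot: [2.678, 1.642, -0.002]
wrist_force: [0.0, -0.5, 0.4]
width: 0.579
grip_force: 0.0
t 3.7 at [0.4316 0.2597 0.0085] yaw 63.0 need [0.0005, -0.0014, 0.0005, 0.001]
time: 4.2
tool_pos: [0.4318, 0.2611, 0.0091]
tcp_rot: [2.677, 1.645, 0.001]
wrist_force: [1.0, 0.8, -0.3]
width: -0.001
grip_force: 0.0
```

```bash
python3 -c "
from h import *
a=snap('scene','m1')[150:260,330:470];cv2.imwrite('pics/m1z.png',cv2.resize(a,None,fx=5,fy=5,interpolation=2))"
```

```text
(no output)
```

View pics/m1z.png

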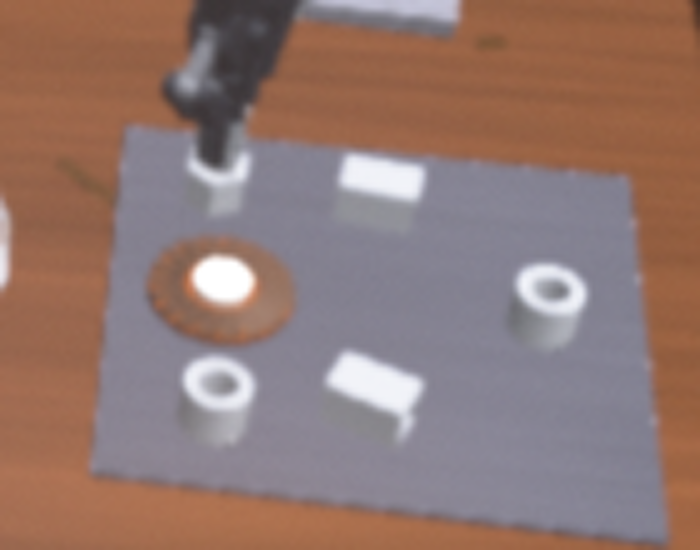

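The fingers closed empty on the nut, which is still at zoomed (218,168). I need the top view to see where the tips went.

```bash
python3 -c "
from h import *
a=snap('top','m2')[230:330,140:260];b=cv2.imread('pics/n1.png')[230:330,140:260]
cv2.imwrite('pics/m2z.png',cv2.resize(np.vstack([a,b]),None,fx=3,fy=3,interpolation=2))
for z in(.009,.03):print(proj('scene',[.4318,.2611,z]),proj('top',[.4318,.2611,z]))"
```

```text
[372.54694705 188.35379456] [193.23432479 274.3120594 ]
[373.5170295  182.47570746] [190.98851574 275.49007132]
```

View pics/m2z.png

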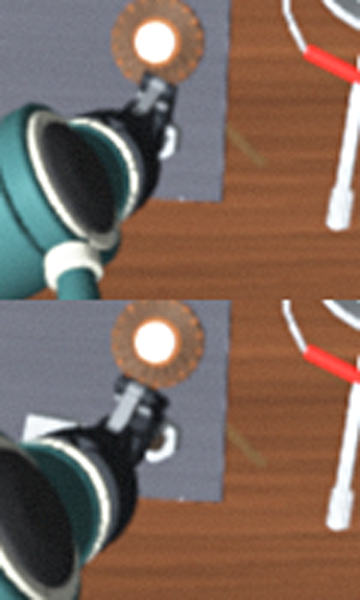

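```bash
python3 jog.py '[{}, {}, {}]' 0.58
python3 -c "
from h import *
a=snap('scene','m3')[150:220,340:410];b=cv2.imread('pics/n1s.png')[130:220,320:410]
cv2.imwrite('pics/m3z.png',np.hstack([cv2.resize(a,(500,500),interpolation=2)]))"
```

```text
time: 4.68
tool_pos: [0.4315, 0.2609, 0.0087]
tcp_rot: [-2.677, -1.645, 0.0]
wrist_force: [0.1, 0.5, 0.2]
width: 0.583
grip_force: 0.0
```

View pics/m3z.png

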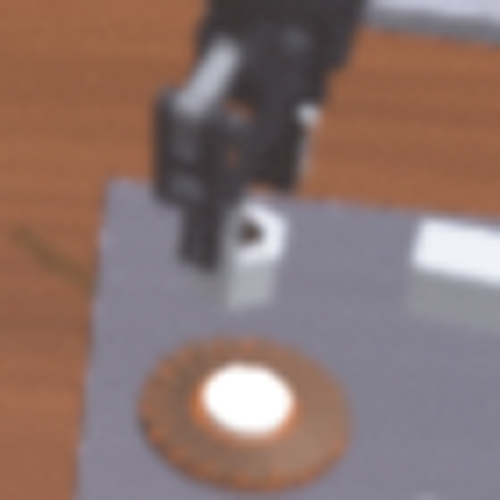

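```bash
python3 -c "
from h import *
for w in(.025,.032):
  for z in(.009,.02,.03,.04):print(w,z,proj('scene',[.4315+w*.89,.2609-w*.454,z]),proj('scene',[.4315-w*.89,.2609+w*.454,z]))
print(proj('scene',[.4305,.2609,.028]))"
python3 jog.py '[{}]' 0.3 50
python3 jog.py '[{}]'
```

```text
0.025 0.009 [368.23113285 193.55412044] [376.62348357 183.10204432]
0.025 0.02 [368.71625047 190.48911906] [377.14717921 180.04154132]
0.025 0.03 [369.16245176 187.67199333] [377.62877226 177.22906923]
0.025 0.04 [369.61368202 184.82506075] [378.11570394 174.3873446 ]
0.032 0.009 [367.02841436 195.05261196] [377.77140471 181.6729496 ]
0.032 0.02 [367.50786245 191.98712287] [378.30024356 178.61321057]
0.032 0.03 [367.94886104 189.16947425] [378.7865537  175.80151142]
0.032 0.04 [368.39484168 186.3219406 ] [379.27824244 172.96063673]
[373.34158858 182.7128195 ]
time: 4.85
tool_pos: [0.4316, 0.2609, 0.0087]
tcp_rot: [-2.677, -1.644, 0.0]
wrist_force: [0.5, 0.2, 0.2]
width: 0.378
grip_force: 0.0
time: 4.97
tool_pos: [0.4316, 0.2609, 0.0087]
tcp_rot: [-2.677, -1.644, -0.0]
wrist_force: [-0.5, -0.1, 0.4]
width: 0.295
grip_force: 0.0
```

The near fingertip is at about (367,187), which puts it at z≈0.035, above the nut's top. The tips are standing well above the reported TCP height, so I'll descend in small steps and watch the force.

```bash
python3 jog.py '[{}, {}]' 0.58 | grep -v rot
for i in 1 2; do python3 jog.py '[{"dz":0.004}, {}]' | egrep 'pos|force'; done
```

```text
time: 5.22
tool_pos: [0.4315, 0.2609, 0.0087]
wrist_force: [-0.1, -0.3, 0.4]
width: 0.582
grip_force: 0.0
tool_pos: [0.4311, 0.2606, 0.0042]
wrist_force: [-0.2, 0.8, 0.5]
grip_force: 0.0
tool_pos: [0.4312, 0.2607, 0.0002]
wrist_force: [-0.6, -0.1, 0.3]
grip_force: 0.0
```

```bash
for i in 1 2; do python3 jog.py '[{"dz":0.004}, {}]' | egrep 'pos|wrist'; done
python3 jog.py '[{}, {}]' 0.3 30 | egrep 'width|force'
python3 -c "
from h import *
a=snap('scene','m4')[150:220,340:410]
cv2.imwrite('pics/m4z.png',cv2.resize(a,(500,500),interpolation=2))"
```

```text
tool_pos: [0.4312, 0.2607, -0.0037]
wrist_force: [-1.1, 0.4, 0.9]
tool_pos: [0.4312, 0.2607, -0.0077]
wrist_force: [0.1, -0.9, 0.4]
wrist_force: [-0.4, 0.7, 0.3]
width: 0.354
grip_force: 29.8
```

View pics/m4z.png

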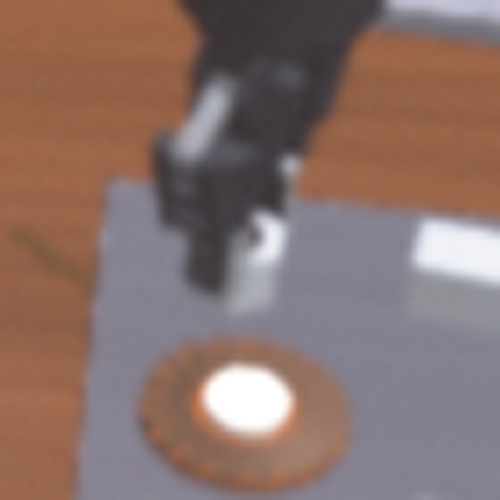

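```bash
python3 jog.py '[{}, {"dz":-0.03}, {"dz":-0.045}, {"dz":-0.045}]' 0 60 | egrep 'width|force|pos'
python3 -c "
from h import *
go(.592,.06,.03,63);go(.592,.06,.11)"
```

```text
tool_pos: [0.4308, 0.2605, 0.1132]
wrist_force: [0.9, 0.1, 0.3]
width: 0.343
grip_force: 59.5
t 7.03 at [0.4308 0.2605 0.1132] yaw 63.1 need [-0.1059, 0.2345, 0.0831, 0.002]
t 7.03 at [0.4308 0.2605 0.1132] yaw 63.1 need [-0.106, 0.2344, 0.0031]
```

```bash
python3 jog.py '[{"dx":-0.0265, "dy":0.0548}, {"dx":-0.0265, "dy":0.0548}, {"dx":-0.0265, "dy":0.0548}, {"dx":-0.0265, "dy":0.0548}, {"dy":0.0152, "dz":0.02}]' | egrep 'pos'
python3 jog.py '[{"dz":0.04}, {"dz":0.023}, {}]' | egrep 'width|force|pos'
python3 jog.py '[{}, {}, {"dz":-0.04}, {"dz":-0.043}]' 0.6 | egrep 'width|pos'
python3 jog.py '[{"dx":0.0447, "dy":-0.0213}, {"dx":0.0447, "dy":-0.0213}, {"dx":0.0447, "dy":-0.0213}, {"dx":0.0446, "dy":-0.0213}, {"dz":0.03}]' | egrep 'width|pos'
python3 -c "
from h import *
go(.5967,.2577,-.012,63);"
```

```text
tool_pos: [0.5965, 0.057, 0.0943]
tool_pos: [0.5897, 0.06, 0.0266]
wrist_force: [0.4, -0.3, -0.2]
width: 0.342
grip_force: 59.6
tool_pos: [0.5928, 0.0605, 0.1143]
width: 0.6
tool_pos: [0.6012, 0.2637, 0.0878]
width: 0.598
t 9.15 at [0.6012 0.2637 0.0878] yaw 63.4 need [-0.0083, -0.002, 0.0997, 0.006]
```

```bash
python3 jog.py '[{"dx":-0.005, "dy":-0.001, "dz":0.03}, {"dz":0.03}, {"dz":0.025}, {"dz":0.01}, {}]' | egrep 'force|pos'
python3 -c "
from h import *
go(.5967,.2577,-.012,63);"
```

```text
tool_pos: [0.5945, 0.2544, -0.012]
wrist_force: [-0.3, 0.5, -0.8]
grip_force: 0.0
t 9.78 at [ 0.5945  0.2544 -0.012 ] yaw 63.1 need [0.0039, 0.0005, 0.0, 0.002]
```

```bash
python3 jog.py '[{"dx":0.0039}, {}]' 
python3 jog.py '[{}, {}, {"dz":-0.03}, {"dz":-0.045}, {"dz":-0.045}]' 0 60 | egrep 'width|force|pos'
python3 jog.py '[{"dx":-0.042, "dy":0.0145}, {"dx":-0.042, "dy":0.0145}, {"dx":-0.042, "dy":0.0145}, {"dx":-0.042, "dy":0.0145}, {"dz":0.02}]' | egrep 'pos'
python3 jog.py '[{"dz":0.03}, {"dz":0.03}, {}]' | egrep 'width|force|pos'
```

```text
time: 10.02
tool_pos: [0.5976, 0.2586, -0.0106]
tcp_rot: [2.676, 1.645, 0.005]
wrist_force: [0.4, -0.1, -0.0]
width: 0.599
grip_force: 0.0
tool_pos: [0.5952, 0.2573, 0.1078]
wrist_force: [0.7, -0.0, -0.4]
width: 0.375
grip_force: 59.7
tool_pos: [0.5728, 0.0791, 0.0887]
tool_pos: [0.5681, 0.0821, 0.0238]
wrist_force: [-0.4, -0.1, -1.6]
width: 0.373
grip_force: 59.7
```

```bash
python3 jog.py '[{}, {}, {"dz":-0.04}, {"dz":-0.043}]' 0.6 | egrep 'width|pos'
python3 jog.py '[{"dx":0.0462, "dy":-0.02}, {"dx":0.0462, "dy":-0.02}, {"dx":0.0462, "dy":-0.02}, {"dx":0.0462, "dy":-0.02}, {"dx":0.0462, "dy":-0.02}]' | egrep 'width|pos'
python3 jog.py '[{"dz":0.03}, {"dz":0.03}, {}]' | egrep 'force|pos'
python3 -c "
from h import *
go(.5876,.3331,-.012,62.7);"
```

```text
tool_pos: [0.5721, 0.0818, 0.1124]
width: 0.602
tool_pos: [0.588, 0.3352, 0.1127]
width: 0.597
tool_pos: [0.5853, 0.3324, 0.0489]
wrist_force: [-0.7, -1.0, 1.2]
grip_force: 0.0
t 13.15 at [0.5853 0.3324 0.0489] yaw 63.2 need [0.0019, 0.0019, 0.0609, 0.008]
```

```bash
python3 jog.py '[{"dy":0.001, "dz":0.025}, {"dz":0.025}, {"dz":0.011}, {}]' | egrep 'force|pos'
python3 jog.py '[{}, {}, {"dz":-0.03}, {"dz":-0.045}, {"dz":-0.045}]' 0 60 | egrep 'width|force|pos'
python3 jog.py '[{"dx":-0.0516, "dy":0.0235}, {"dx":-0.0516, "dy":0.0235}, {"dx":-0.0516, "dy":0.0235}, {"dx":-0.0516, "dy":0.0235}, {"dx":-0.0516, "dy":0.0235}]' | egrep 'pos'
python3 jog.py '[{"dz":0.04}, {"dz":0.03}, {}]' | egrep 'width|force|pos'
```

```text
tool_pos: [0.5883, 0.3325, -0.0097]
wrist_force: [0.3, 1.1, -0.4]
grip_force: 0.0
tool_pos: [0.5879, 0.3325, 0.1113]
wrist_force: [1.0, 0.1, -1.4]
width: 0.275
grip_force: 60.3
tool_pos: [0.5764, 0.0475, 0.1107]
tool_pos: [0.5736, 0.0488, 0.0375]
wrist_force: [0.3, 0.7, -0.9]
width: 0.276
grip_force: 60.4
```

```bash
python3 jog.py '[{}, {}, {"dz":-0.04}, {"dz":-0.035}]' 0.6 | egrep 'width|pos'
python3 -c "
from h import *
im=snap('top','p1')
for k in blobs(im,(0,0,195),(180,60,255),(105,180,222,300)): print(np.array(cv2.minAreaRect(k)[0]),cv2.minAreaRect(k)[1:])"
python3 jog.py '[{"dx":0.0334, "dy":-0.0433}, {"dx":0.0334, "dy":-0.0433}, {"dx":0.0334, "dy":-0.0433}, {"dx":0.0334, "dy":-0.0433}]' | egrep 'width|pos'
python3 jog.py '[{"dx":0.0334, "dy":-0.0433}, {"dx":0.0334, "dy":-0.0433}, {"dz":0.02, "turn":-0.147}, {"dz":0.02, "turn":-0.147}, {}]' | egrep 'width|pos'
python3 -c "
from h import *
go(.4344,.3464,-.012,80.1);"
```

```text
tool_pos: [0.577, 0.0496, 0.1171]
width: 0.602
[141.84614563 270.76922607] ((20.003843307495117, 11.374734878540039), 11.309932708740234)
[123.5 241.5] ((13.0, 13.0), 90.0)
[191.  243.5] ((13.0, 12.0), 90.0)
[217.5 242.5] ((15.0, 7.0), 90.0)
[213.17628479 204.52224731] ((41.03907012939453, 2.701716184616089), 88.45184326171875)
tool_pos: [0.4822, 0.2488, 0.1164]
width: 0.6
tool_pos: [0.434, 0.3454, 0.0741]
width: 0.599
t 16.95 at [0.434  0.3454 0.0741] yaw 79.9 need [0.0012, 0.0003, 0.0861, -0.003]
```

```bash
python3 -c "
from h import *
p=onz('top',(140.2,270.3),.03);print(p)
go(p[0],p[1],-.012,80.1);"
```

```text
[0.44402437 0.38431308 0.03      ]
t 16.95 at [0.434  0.3454 0.0741] yaw 79.9 need [0.0402, 0.0032, 0.086, -0.003]
```

```bash
python3 jog.py '[{"dx":0.0402, "dy":0.003, "dz":0.01}, {"dz":0.03}, {"dz":0.03}, {"dz":0.014}, {}]' | egrep 'force|pos'
python3 jog.py '[{}, {}, {"dz":-0.03}, {"dz":-0.045}, {"dz":-0.045}]' 0 60 | egrep 'width|force|pos'
python3 jog.py '[{"dx":-0.0464, "dy":0.0337}, {"dx":-0.0464, "dy":0.0337}, {"dx":-0.0464, "dy":0.0337}, {"dx":-0.0464, "dy":0.0337}, {"dx":-0.0464, "dy":0.0337}]' | egrep 'pos'
python3 jog.py '[{"dx":-0.0464, "dy":0.0337}, {"dz":0.04}, {"dz":0.03}, {}]' | egrep 'width|force|pos'
```

```text
tool_pos: [0.4449, 0.3842, -0.0094]
wrist_force: [0.4, -0.2, 1.1]
grip_force: 0.0
tool_pos: [0.4451, 0.3845, 0.1126]
wrist_force: [0.3, -0.1, -0.7]
width: 0.277
grip_force: 60.2
tool_pos: [0.5717, 0.1251, 0.112]
tool_pos: [0.5931, 0.0746, 0.0385]
wrist_force: [0.6, 0.1, -0.0]
width: 0.278
grip_force: 60.3
```

```bash
python3 jog.py '[{}, {}, {"dz":-0.04}, {"dz":-0.035}]' 0.6 | egrep 'width|pos'
python3 jog.py '[{"dx":0.0547, "dy":-0.0234}, {"dx":0.0547, "dy":-0.0234}, {"dx":0.0547, "dy":-0.0234}, {"dx":0.0547, "dy":-0.0234}, {"dx":0.0547, "dy":-0.0234}]' | egrep 'width|pos'
python3 jog.py '[{"dx":0.0547, "dy":-0.0234}, {"dz":0.03}, {"dz":0.03}, {}]' | egrep 'pos'
python3 -c "
from h import *
im=snap('scene','p2')
for k in blobs(im,(0,0,195),(180,60,255),(345,175,465,250)): print(np.array(cv2.minAreaRect(k)[0]),cv2.minAreaRect(k)[1:])
go(.5136,.4226,-.012,80.1);"
```

```text
tool_pos: [0.5964, 0.0755, 0.1182]
width: 0.598
tool_pos: [0.5282, 0.3675, 0.1179]
width: 0.599
tool_pos: [0.5126, 0.4221, 0.054]
[439.55001831 207.35002136] ((13.914020538330078, 9.17060375213623), 18.434947967529297)
[374.5 205.5] ((9.0, 11.0), 90.0)
t 21.0 at [0.514  0.4228 0.0559] yaw 80.0 need [-0.0002, -0.0003, 0.0679, -0.002]
```

```bash
python3 jog.py '[{"dz":0.03}, {"dz":0.028}, {"dz":0.01}, {}]' | egrep 'force|pos'
python3 jog.py '[{}, {}, {"dz":-0.03}, {"dz":-0.045}, {"dz":-0.045}]' 0 60 | egrep 'width|force|pos'
python3 jog.py '[{"dx":-0.0565, "dy":0.0212}, {"dx":-0.0565, "dy":0.0212}, {"dx":-0.0565, "dy":0.0212}, {"dx":-0.0565, "dy":0.0212}, {"dx":-0.0565, "dy":0.0212}]' | egrep 'pos'
python3 jog.py '[{"dx":-0.0565, "dy":0.0212}, {"dz":0.03, "turn":0.149}, {"dz":0.03, "turn":0.149}, {}]' | egrep 'width|force|pos'
python3 -c "
from h import *
go(.58,.067,.045,63.2);"
```

```text
tool_pos: [0.5152, 0.423, -0.0114]
wrist_force: [0.1, -0.6, 0.3]
grip_force: 0.0
tool_pos: [0.5143, 0.4226, 0.109]
wrist_force: [0.4, 0.4, -1.4]
width: 0.369
grip_force: 59.7
tool_pos: [0.5701, 0.1243, 0.1085]
tool_pos: [0.578, 0.0663, 0.0453]
wrist_force: [-0.6, 1.0, -0.9]
width: 0.377
grip_force: 59.7
t 23.25 at [0.578  0.0663 0.0453] yaw 63.0 need [0.0015, 0.0015, 0.0003, -0.004]
```

```bash
python3 jog.py '[{}, {}, {"dz":-0.04}, {"dz":-0.035}]' 0.6 | egrep 'width|pos'
python3 jog.py '[{"dx":0.055, "dy":-0.02}, {"dx":0.055, "dy":-0.02}, {"dx":0.055, "dy":-0.02}, {}]' 0.3 | egrep 'width|pos'
python3 -c "
from h import *
a=snap('top','q1')[165:275,225:315];b=snap('scene','q1s')[155:255,250:350]
cv2.imwrite('pics/q1z.png',np.hstack([cv2.resize(a,(360,440),interpolation=2),cv2.resize(b,(440,440),interpolation=2)]))
go(.491,.1125,.12,63.4)"
```

```text
tool_pos: [0.5815, 0.0672, 0.125]
width: 0.6
tool_pos: [0.6035, 0.2458, 0.1246]
width: 0.301
t 24.35 at [0.6028 0.2419 0.1238] yaw 63.1 need [-0.166, -0.041, 0.0036, -0.006]
```

View pics/q1z.png

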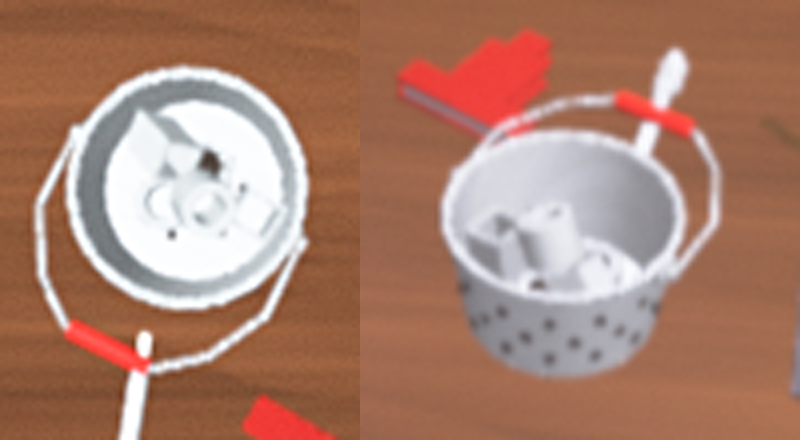

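All five parts are in the pail, seen at about (205,190) left and (545,250) right. The pail and the red grip at (107,347) haven't moved. Next is the bail grip.

```bash
python3 jog.py '[{"dx":-0.055, "dy":-0.0137}, {"dx":-0.055, "dy":-0.0137}, {"dx":-0.056, "dy":-0.0137}, {}]' 0.3 | egrep 'width|pos'
python3 -c "
from h import *
go(.491,.1125,.038,63.4)"
```

```text
tool_pos: [0.4865, 0.1082, 0.122]
width: 0.296
t 24.85 at [0.4865 0.1082 0.122 ] yaw 62.7 need [0.0061, 0.0022, 0.084, -0.013]
```

```bash
python3 jog.py '[{"dx":0.003}, {"dz":0.035}, {"dz":0.03}, {"dz":0.017}, {}]' | egrep 'force|pos'
python3 -c "
from h import *
go(.491,.1125,.038,63.4)"
python3 jog.py '[{}, {}, {}]' 0 40 | egrep 'width|force|pos'
```

```text
tool_pos: [0.4913, 0.1149, 0.0395]
wrist_force: [-0.3, -0.4, -0.4]
grip_force: 0.0
t 25.48 at [0.4913 0.1149 0.0395] yaw 62.9 need [-0.0023, 0.0008, 0.0015, -0.008]
tool_pos: [0.4928, 0.1151, 0.0418]
wrist_force: [0.3, 2.2, -0.4]
width: 0.108
grip_force: 39.0
```

```bash
python3 jog.py '[{"dy":0.003, "dz":-0.0143}, {"dy":0.0037, "dz":-0.0143}, {"dy":0.007, "dz":-0.013}, {"dy":0.008, "dz":-0.0128}, {"dy":0.0105, "dz":-0.0105}]'| egrep 'force|pos'
python3 jog.py '[{"dy":0.0116, "dz":-0.0096}, {"dy":0.013, "dz":-0.007}, {"dy":0.014, "dz":-0.0058}, {"dy":0.0143, "dz":-0.003}, {"dy":0.0144, "dz":-0.0012}]'| egrep 'force|pos'
python3 jog.py '[{}, {}]'| egrep 'force|pos|width'
python3 -c "
from h import *
go(.5797,.067,.128,63.2)
a=snap('top','r1')[165:275,225:315];b=snap('scene','r1s')[125:255,230:350]
cv2.imwrite('pics/r1z.png',np.hstack([cv2.resize(a,(360,440),interpolation=2),cv2.resize(b,(406,440),interpolation=2)]))"
```

```text
tool_pos: [0.5207, 0.1002, 0.1074]
wrist_force: [-4.1, 4.7, 4.3]
grip_force: 39.8
tool_pos: [0.5837, 0.0688, 0.135]
wrist_force: [1.4, 2.5, 2.3]
grip_force: 39.5
tool_pos: [0.5835, 0.0689, 0.1349]
wrist_force: [1.6, 1.2, 8.3]
width: 0.109
grip_force: 40.1
t 27.35 at [0.5835 0.0689 0.1349] yaw 62.9 need [-0.0034, -0.0026, 0.0069, -0.006]
```

View pics/r1z.png

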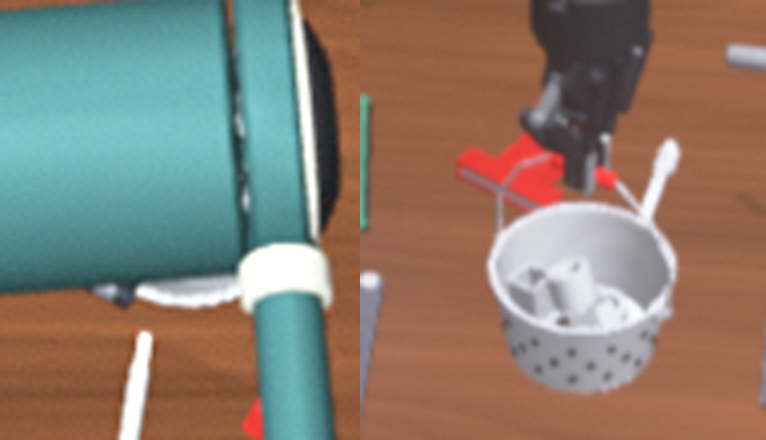

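Bail and pail are both upright, with the parts visible at about (560,290). I'll tighten the grip and lift.

```bash
python3 jog.py '[{"dz":-0.005}, {"dz":-0.015}, {"dz":-0.025}, {"dz":-0.03}, {"dz":-0.03}]' 0 80| egrep 'force|pos|width'
python3 jog.py '[{"dz":-0.02}, {"dz":-0.005}, {}]' | egrep 'force|pos'
python3 jog.py '[{"dx":-0.01, "dy":0.0081}, {"dx":-0.02, "dy":0.0162}, {"dx":-0.024, "dy":0.0193}, {"dx":-0.024, "dy":0.0193}, {"dx":-0.024, "dy":0.0193}]' | egrep 'force|pos'
python3 jog.py '[{"dx":-0.024, "dy":0.0193}, {"dx":-0.024, "dy":0.0193}, {"dx":-0.02, "dy":0.0162}, {"dx":-0.015, "dy":0.0121}, {"dx":-0.0064, "dy":0.0052}]' | egrep 'force|pos'
python3 jog.py '[{}, {}, {}, {}, {}]' | egrep 'force|pos|width'
python3 -c "
from h import *
go(.634,-.172,.165,63.2)
a=snap('scene','s1')[105:265,140:260]
cv2.imwrite('pics/s1z.png',cv2.resize(a,(450,600),interpolation=2))"
```

```text
tool_pos: [0.5787, 0.0689, 0.2366]
wrist_force: [0.4, 0.2, -7.8]
width: 0.09
grip_force: 78.4
tool_pos: [0.5798, 0.0692, 0.2613]
wrist_force: [0.5, 0.3, -8.1]
grip_force: 78.4
tool_pos: [0.6064, -0.0608, 0.2604]
wrist_force: [1.5, -0.2, -7.0]
grip_force: 78.3
tool_pos: [0.6303, -0.1727, 0.2615]
wrist_force: [0.3, -0.5, -7.9]
grip_force: 78.3
tool_pos: [0.63, -0.1708, 0.2621]
wrist_force: [0.1, 0.1, -6.9]
width: 0.09
grip_force: 78.3
t 30.32 at [ 0.63   -0.1708  0.2621] yaw 62.9 need [0.0007, 0.0042, 0.0971, -0.005]
```

View pics/s1z.png

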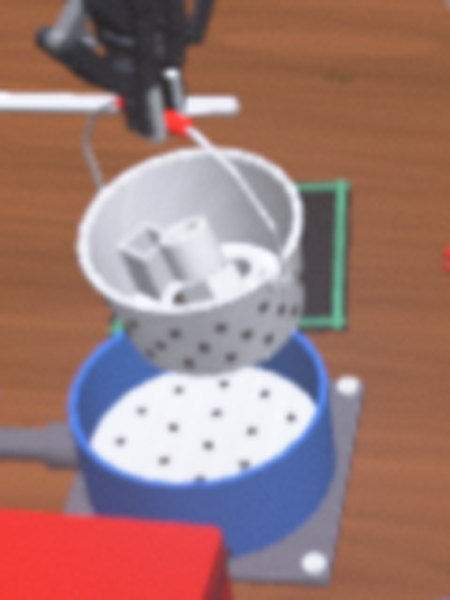

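The pail hangs upright with a slight tilt above the pot: rim centre at crop (190,235), pot rim centre at crop (200,400). I'll check the alignment.

```bash
python3 -c "
from h import *
f=lambda x,y:((x+.5)/3.75-.5+140,(y+.5)/3.75-.5+105)
for z in(.19,.2,.21):print(onz('scene',f(190,235),z))
print(onz('scene',f(200,400),.08))
print(onz('scene',f(203,424),.03))"
```

```text
[ 0.60957847 -0.17183461  0.19      ]
[ 0.62120523 -0.16769051  0.2       ]
[ 0.63283199 -0.16354641  0.21      ]
[ 0.64035221 -0.1723044   0.08      ]
[ 0.61340165 -0.1830958   0.03      ]
```

```bash
python3 jog.py '[{"dy":0.0042, "dz":0.008}, {"dz":0.018}, {"dz":0.02}, {"dz":0.02}, {"dz":0.01}]' | egrep 'force|pos'
python3 jog.py '[{"dz":0.006}, {"dz":0.004}, {"dz":0.003}, {}]' | egrep 'force|pos'
for i in 1 2; do python3 jog.py '[{"dz":0.003}, {}]' | egrep 'wrist|pos'; done
```

```text
tool_pos: [0.6323, -0.1727, 0.1828]
wrist_force: [-1.4, 0.4, -7.7]
grip_force: 78.3
tool_pos: [0.6346, -0.1735, 0.1737]
wrist_force: [0.3, 0.5, -6.9]
grip_force: 78.3
tool_pos: [0.6337, -0.1731, 0.17]
wrist_force: [-0.3, -0.0, -8.4]
tool_pos: [0.634, -0.1732, 0.1668]
wrist_force: [-0.9, -0.3, -7.8]
```

```bash
for i in 1 2 3; do python3 jog.py '[{"dz":0.003}, {}]' | egrep 'wrist|pos'; done
```

```text
tool_pos: [0.6351, -0.1735, 0.1652]
wrist_force: [0.5, 0.2, -3.6]
tool_pos: [0.6367, -0.1743, 0.165]
wrist_force: [0.1, -0.6, 4.8]
tool_pos: [0.6386, -0.1752, 0.165]
wrist_force: [0.2, -1.4, 13.5]
```

```bash
python3 jog.py '[{"dz":-0.005}, {}]' | egrep 'wrist|pos'
python3 jog.py '[{}, {}, {"dz":-0.02}, {"dz":-0.05}, {"dz":-0.03}]' 0.4 | egrep 'wrist|pos|width'
python3 -c "
from h import *
go(.60,-.3559,.26,0)"
```

```text
tool_pos: [0.6352, -0.1736, 0.1651]
wrist_force: [-0.6, 1.1, 6.2]
tool_pos: [0.6353, -0.1736, 0.2674]
wrist_force: [0.4, 0.2, 0.1]
width: 0.398
t 33.62 at [ 0.6353 -0.1736  0.2674] yaw 62.9 need [-0.1784, 0.0516, 0.0075, 1.098]
```

```bash
python3 jog.py '[{"dx":-0.0493, "dy":0.0041}, {"dx":-0.0493, "dy":0.0041}, {"dx":-0.0493, "dy":0.0041}, {"dx":-0.0493, "dy":0.0041}]' 0.4 | egrep 'pos|width'
python3 jog.py '[{"dz":0.01, "turn":0.175}, {"dz":0.02, "turn":0.175}, {"dz":0.03, "turn":0.175}, {"dz":0.03, "turn":0.175}, {"dz":0.03, "turn":0.175}]' | egrep 'pos|width'
python3 jog.py '[{"turn":0.175}, {}]' | egrep 'wrist|pos|width'
python3 -c "
from h import *
go(.560,-.3566,.046,2.6)
a=snap('scene','v1')[130:250,80:240];b=snap('top','v1t')[140:260,330:490]
cv2.imwrite('pics/v1z.png',np.hstack([cv2.resize(a,(400,300),interpolation=2),cv2.resize(b,(400,300),interpolation=2)]))"
```

```text
tool_pos: [0.5586, -0.3578, 0.2649]
width: 0.397
tool_pos: [0.5595, -0.3567, 0.1438]
width: 0.404
tool_pos: [0.5592, -0.3565, 0.1439]
wrist_force: [-1.4, -0.6, -0.1]
width: 0.402
t 35.0 at [ 0.5592 -0.3565  0.1439] yaw 2.8 need [0.0008, 0.0001, 0.0979, 0.004]
```

View pics/v1z.png

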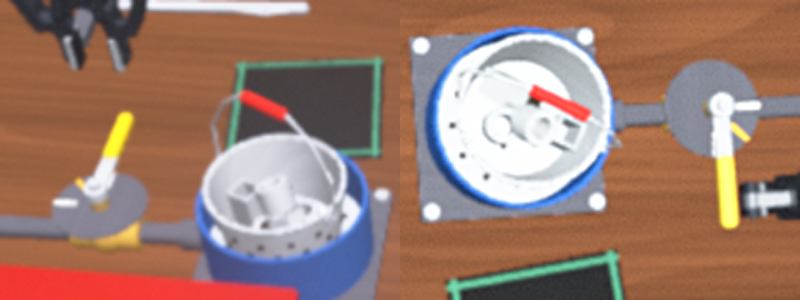

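The pail stands in the pot with its rim centre at crop (535,115). The lever is still shut, with the sleeve at crop (728,190). Descending to the lever.

```bash
python3 jog.py '[{"dz":0.035}, {"dz":0.035}, {"dz":0.02}, {"dz":0.008}, {}]' | egrep 'wrist|pos'
python3 jog.py '[{}, {}, {}]' 0 50 | egrep 'force|pos|width'
python3 -c "
from h import *
go(.560,-.3566,.046,2.6)"
```

```text
tool_pos: [0.5592, -0.3565, 0.0455]
wrist_force: [0.2, 0.4, 0.8]
tool_pos: [0.5601, -0.3575, 0.047]
wrist_force: [0.4, -1.1, 4.6]
width: 0.145
grip_force: 51.7
t 36.1 at [ 0.5601 -0.3575  0.047 ] yaw 2.7 need [-0.0001, -0.0009, 0.001, 0.003]
```

```bash
python3 jog.py '[{"dx":0.001, "dy":0.0125, "turn":-0.157}, {"dx":0.001, "dy":0.0125, "turn":-0.157}, {"dx":0.001, "dy":0.0125, "turn":-0.157}, {"dx":0.001, "dy":0.0125, "turn":-0.157}, {}]' | egrep 'force|pos|width'
python3 -c "
from h import *
a=np.radians(-177.4+36);go(.640+.08*np.cos(a),-.3538+.08*np.sin(a),.046,2.6+36)"
```

```text
tool_pos: [0.5779, -0.4048, 0.047]
wrist_force: [0.9, -4.3, 6.2]
width: 0.152
grip_force: 51.9
t 36.73 at [ 0.5779 -0.4048  0.047 ] yaw 38.6 need [0.0003, -0.0011, 0.001, 0.0]
```

```bash
python3 jog.py '[{"dx":0.0005, "dy":0.006, "turn":-0.074}, {"dx":0.0005, "dy":0.006, "turn":-0.074}, {}, {}]' | egrep 'force|pos|width'
python3 -c "
from h import *
a=np.radians(-177.4+45);go(.640+.08*np.cos(a),-.3538+.08*np.sin(a),.046,2.6+45)
a=snap('top','w1')[150:250,410:510];b=snap('scene','w1s')[160:240,80:160]
cv2.imwrite('pics/w1z.png',np.hstack([cv2.resize(a,(400,400),interpolation=2),cv2.resize(b,(400,400),interpolation=2)]))"
```

```text
tool_pos: [0.5858, -0.4134, 0.047]
wrist_force: [-0.5, -6.7, 4.1]
width: 0.151
grip_force: 51.7
t 37.23 at [ 0.5858 -0.4134  0.047 ] yaw 47.0 need [0.0006, -0.0002, 0.001, -0.01]
```

View pics/w1z.png

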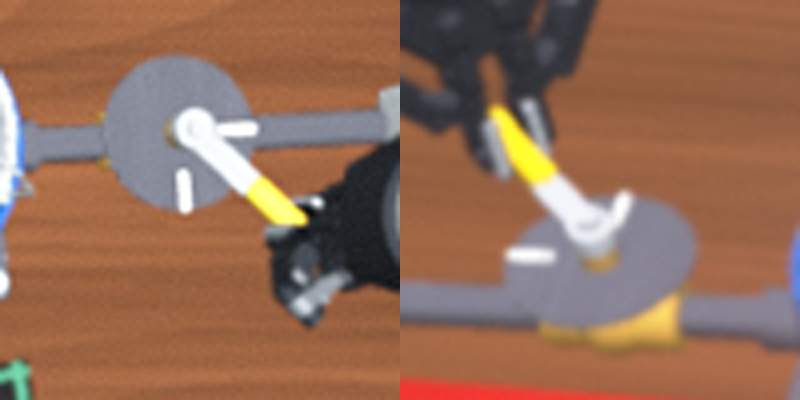

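The lever lies over the yellow mark, from (193,125) to (303,222), about 44° open. I'll hold it there for ten seconds.

```bash
for i in 1 2 3 4 5 6 7 8 9 10 11 12 13 14 15; do python3 jog.py '[{}, {}, {}, {}, {}]' | egrep 'time|pos' | tr '\n' ' '; done | tail -c 120
python3 -c "
from h import *
print(st()[:2])"
```

```text
[0.5859, -0.4134, 0.047] time: 46.08 tool_pos: [0.5859, -0.4134, 0.0471] time: 46.7 tool_pos: [0.5859, -0.4134, 0.047] (46.7, array([ 0.5859, -0.4134,  0.047 ]))
```

```bash
python3 jog.py '[{}, {}, {}, {}, {}]' | grep time
python3 jog.py '[{"dx":0.001, "dy":-0.0125, "turn":0.157}, {"dx":0.001, "dy":-0.0125, "turn":0.157}, {"dx":0.001, "dy":-0.0125, "turn":0.157}, {"dx":0.001, "dy":-0.0125, "turn":0.157}, {"dx":0.001, "dy":-0.0125, "turn":0.157}]' | egrep 'force|pos|width'
python3 jog.py '[{"dy":-0.003, "turn":0.02}, {}, {}]' | egrep 'force|pos|width'
python3 -c "
from h import *
go(.560,-.3575,.046,2.6)"
```

```text
time: 47.32
tool_pos: [0.5601, -0.3568, 0.047]
wrist_force: [-0.2, -28.0, 1.6]
width: 0.147
grip_force: 52.6
tool_pos: [0.5601, -0.3572, 0.047]
wrist_force: [-0.8, -14.5, 1.5]
width: 0.15
grip_force: 53.5
t 48.33 at [ 0.5601 -0.3572  0.047 ] yaw 1.1 need [-0.0001, 0.0003, 0.001, -0.026]
```

```bash
python3 jog.py '[{}, {}, {"dz":-0.02}, {"dz":-0.05}, {"dz":-0.05}]' 0.4 | egrep 'force|pos|width'
python3 jog.py '[{"dz":-0.03, "turn":-0.175}, {"dz":-0.03, "turn":-0.175}, {"dz":-0.03, "turn":-0.175}, {"turn":-0.175}, {"turn":-0.175}]' | egrep 'pos'
python3 -c "
from h import *
np.set_printoptions(precision=4,suppress=True)
t=snap('top','x1');s=snap('scene','x1s');c={}
for n,im,roi in(('top',t,(340,140,420,230)),('scene',s,(140,150,240,200))):
    m=[k for k in blobs(im,(0,150,120),(8,255,255),roi,8)+blobs(im,(172,150,120),(180,255,255),roi,8)]
    k=np.vstack(m);r=cv2.minAreaRect(k);c[n]=r[0];print(n,r,len(m))
g,e=tri(c['scene'],c['top']);print('grip',g,e)
k=blobs(t,(22,150,120),(35,255,255),(440,190,490,240),8)[0];print('lever',cv2.minAreaRect(k))
go(g[0],g[1],.24,63.4)"
```

```text
tool_pos: [0.5592, -0.3514, 0.167]
wrist_force: [0.7, 1.0, -0.3]
width: 0.4
grip_force: 0.0
tool_pos: [0.5599, -0.3518, 0.2576]
top ((393.47418212890625, 181.06036376953125), (24.29169273376465, 4.464419364929199), 23.198589324951172) 1
scene ((184.80001831054688, 171.40000915527344), (18.782970428466797, 5.366562843322754), 26.56505012512207) 1
grip [ 0.6327 -0.1774  0.1967] 0.0006973263203692908
lever ((460.3883361816406, 216.93653869628906), (26.432655334472656, 7.19595193862915), 85.91438293457031)
t 49.67 at [ 0.5596 -0.3517  0.2567] yaw 51.2 need [0.1816, -0.0521, 0.0167, -0.212]
```

```bash
python3 jog.py '[{"dx":0.0454, "dy":-0.013}, {"dx":0.0454, "dy":-0.013}, {"dx":0.0454, "dy":-0.013}, {"dx":0.0454, "dy":-0.013, "turn":-0.106}, {"turn":-0.106}]' 0.4| egrep 'pos'
python3 jog.py '[{}]' | egrep 'pos'
python3 -c "
from h import *
go(.6335,-.1765,.164,63.4)"
```

```text
tool_pos: [0.6337, -0.1742, 0.2558]
tool_pos: [0.6328, -0.1771, 0.2557]
t 50.42 at [ 0.6328 -0.1771  0.2557] yaw 63.2 need [0.0008, 0.0003, 0.0917, -0.003]
```

```bash
python3 jog.py '[{"dz":0.03}, {"dz":0.03}, {"dz":0.022}, {"dz":0.009}, {}]' | egrep 'wrist|pos'
python3 jog.py '[{}, {}, {}]' 0 80 | egrep 'force|pos|width'
python3 jog.py '[{"dz":-0.005}, {"dz":-0.015}, {"dz":-0.02}, {"dz":-0.025}, {"dz":-0.025}]' | egrep 'force|pos|width'
python3 jog.py '[{"dz":-0.02}, {"dz":-0.005}, {}]' | egrep 'force|pos|width'
python3 -c "
from h import *
go(.4124,-.2088,.2,63.2)
a=snap('scene','y1')[105:265,140:260];cv2.imwrite('pics/y1z.png',cv2.resize(a,(450,600),interpolation=2))"
```

```text
tool_pos: [0.6322, -0.1785, 0.1639]
wrist_force: [0.6, -0.3, -0.4]
tool_pos: [0.6337, -0.1786, 0.166]
wrist_force: [-0.3, 0.7, 4.2]
width: 0.09
grip_force: 78.5
tool_pos: [0.6327, -0.1781, 0.2559]
wrist_force: [-0.0, -0.5, -7.5]
width: 0.091
grip_force: 78.4
tool_pos: [0.6327, -0.1781, 0.2792]
wrist_force: [-0.3, 0.4, -7.5]
width: 0.091
grip_force: 78.4
t 52.42 at [ 0.6327 -0.1781  0.2792] yaw 63.4 need [-0.1262, -0.1832, 0.0792, 0.003]
```

View pics/y1z.png

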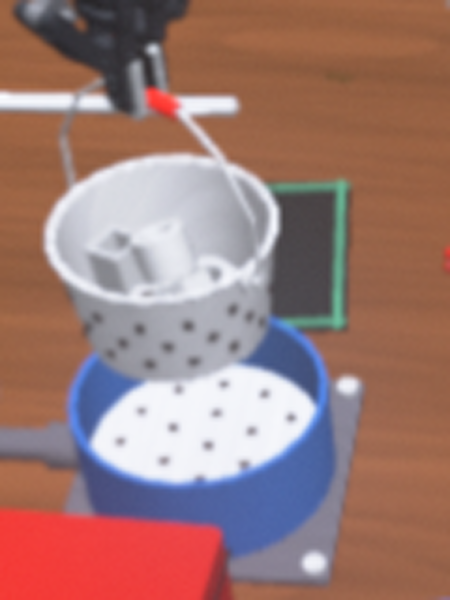

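The pail hangs upright and clear of the pot, with the parts inside at about (165,250). Carrying it to the mat.

```bash
python3 jog.py '[{"dx":-0.006, "dy":-0.0093}, {"dx":-0.012, "dy":-0.0186}, {"dx":-0.016, "dy":-0.0245}, {"dx":-0.0165, "dy":-0.0253}, {"dx":-0.0165, "dy":-0.0253}]' | egrep 'force|pos'
python3 jog.py '[{"dx":-0.0165, "dy":-0.0253}, {"dx":-0.0165, "dy":-0.0253}, {"dx":-0.012, "dy":-0.0186}, {"dx":-0.009, "dy":-0.0139}, {}]' | egrep 'force|pos'
python3 jog.py '[{"dz":0.01}, {"dz":0.02}, {"dz":0.025}, {"dz":0.02}, {"dz":0.015}]' | egrep 'force|pos'
python3 jog.py '[{"dz":0.014}, {"dz":0.011}, {"dz":0.008}, {"dz":0.004}, {}]' | egrep 'wrist|pos|width'
python3 -c "
from h import *
go(.4124,-.205,.139,63.2)
a=snap('top','z1')[210:330,320:460];b=snap('scene','z1s')[105:205,150:260]
cv2.imwrite('pics/z1z.png',np.hstack([cv2.resize(a,(467,400),interpolation=2),cv2.resize(b,(330,400),interpolation=2)]))"
```

```text
tool_pos: [0.5083, -0.1917, 0.278]
wrist_force: [-1.5, 0.2, -8.2]
grip_force: 78.4
tool_pos: [0.4108, -0.203, 0.2789]
wrist_force: [-0.8, -1.0, -7.3]
grip_force: 78.4
tool_pos: [0.4123, -0.2024, 0.1874]
wrist_force: [1.6, -0.4, -7.2]
grip_force: 78.4
tool_pos: [0.4125, -0.2031, 0.1524]
wrist_force: [0.3, -1.0, -7.0]
width: 0.095
t 54.98 at [ 0.4125 -0.2031  0.1524] yaw 63.4 need [-0.0017, 0.0007, 0.0134, 0.003]
```

View pics/z1z.png

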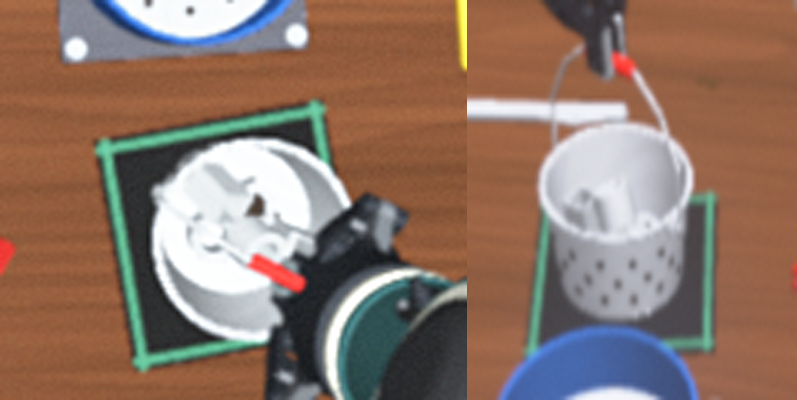

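The pail is centred over the mat and upright, with its rim centre at about (253,240) in the top crop. Lowering it now.

```bash
python3 jog.py '[{"dz":0.004}, {"dz":0.003}, {"dz":0.002}, {}]' | egrep 'wrist|pos'
for i in 1 2 3; do python3 jog.py '[{"dz":0.0025}, {}]' | egrep 'wrist|pos'; done
```

```text
tool_pos: [0.4118, -0.2027, 0.1428]
wrist_force: [0.1, 0.0, -7.7]
tool_pos: [0.4122, -0.2029, 0.1406]
wrist_force: [0.7, -0.8, -6.9]
tool_pos: [0.4137, -0.204, 0.1401]
wrist_force: [0.1, -1.8, 3.2]
tool_pos: [0.4157, -0.205, 0.1399]
wrist_force: [0.1, -1.9, 11.6]
```

```bash
python3 jog.py '[{"dz":-0.004}, {}]' | egrep 'wrist|pos'
python3 jog.py '[{}, {}, {}, {"dz":-0.02}, {"dz":-0.04}]' 0.4 | egrep 'wrist|pos|width'
python3 jog.py '[{"dz":-0.04}, {"dx":0.055}, {"dx":0.055}, {"dx":0.055}, {"dx":0.055}]' | egrep 'wrist|pos|width'
python3 jog.py '[{}, {}]' | egrep 'time|pos'
python3 -c "
from h import *
a=snap('top','e1')[210:330,320:460];b=snap('scene','e1s')[105:205,150:260]
cv2.imwrite('pics/e1z.png',np.hstack([cv2.resize(a,(467,400),interpolation=2),cv2.resize(b,(330,400),interpolation=2)]))"
```

```text
tool_pos: [0.4121, -0.2031, 0.14]
wrist_force: [-1.0, -1.7, 1.7]
tool_pos: [0.4105, -0.2019, 0.1982]
wrist_force: [0.5, 0.1, 0.4]
width: 0.401
tool_pos: [0.5114, -0.0046, 0.2399]
wrist_force: [0.9, -0.0, -0.2]
width: 0.396
time: 58.08
tool_pos: [0.5104, -0.0062, 0.2393]
```

View pics/e1z.png

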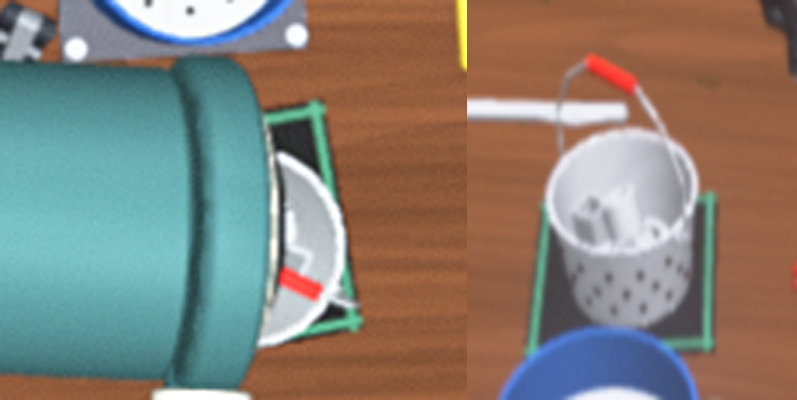

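The pail stands upright on the mat with the parts inside at about (610,220) in the scene crop. The gripper is clear, so I'm handing in.

```bash
python3 -c "
from workcell import bot, monitor, read_camera, camera_info, finish_job
print(finish_job())"
```

```text
the job is handed in; nothing more can be done
None
```

I handed the job in at about 58 s: all five parts are in the pail, which stands upright and released on the weld-ready mat, and the air lever is shut after about 10 s at half open; no verdict came back on hand-in.

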